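# Roll the sample vial onto the reading line

### The job

One sample vial lies on its side on the reading mat. Push its upper half sideways with the fingertips so that it rolls across the mat and comes to rest lying along the black line in front of the reader head, its whole length on the line. Do not pick it up, and leave the vial that stands on the mat and the other things round about where they are.

Things in the scene. Friction and masses are not known exactly. Their poses are not given: they have to be found in the camera images.
- station: Fixed flat tray 150 (x) x 330 mm (y) with a soft grey mat, top 4 mm above the worktop. Origin: centre of its underside; x runs along the black line to the reader head, roughly away from the robot; z up. Reader head: grey box 44 mm wide, 36 mm high, fixed at x = 78 to 120 mm, beyond the line's end. The mat resists rolling a little: a vial rolling at 50 mm/s stops by itself within about 10 mm.
- line_mid (a point): Middle of the straight black line (120 mm long, 3 mm wide, a cross tick at each end) printed on the mat, through its middle; the point is on the mat's top. x along the line, y across it, z up.
- vial_lying: Capped glass vial to roll: 28 mm diameter, 60 mm long, about 35 g, lying on the mat 80 to 120 mm left or right of the line, up to about 15 degrees askew to it. Origin: centre of its bottom face, the end towards the reader; z runs along the vial from bottom to cap, roughly towards the robot; x (up at the start) and y turn as it rolls. Its axis is 14 mm, its top 28 mm above the mat.
- vial_mid (a point): Point on the lying vial's axis, half way along its length (30 mm from each end); axes as the vial's. The vial is smooth and slips easily on the fingers (friction about 0.25) but grips the mat (about 0.9). The last 6 mm at the cap end are a little thinner (24 mm).
- vial_standing: A second vial of the same kind, standing upright on the mat on the other side of the line, 28 mm diameter, 60 mm high, loose; leave it. Origin: centre of its underside.
- weight: Brass-coloured knobbed 200 g weight, 30 mm diameter, 51 mm high, standing on the worktop to the left of the station, loose; leave it. Origin: centre of its underside.
- spare_cap_loose: Flat white round cap, 65 mm diameter, 16 mm high, lying on the worktop to the right and beyond the station, loose; leave it. Origin: centre of its underside.
Not all that is in view belongs to the job. Leave any green look-alike of the vial_lying alone. What is shaped like the vial_standing but red is not meant.

How it is judged:
On the way:
1. the vial has turned over by more than 103 degrees: it is rolled, not slid (angle between vial_lying's own x axis and vertical above 1.8 rad), for 0.02 s.
At the end, for the whole second after the job is handed in: The vial lies at rest on the mat: mid-length axis within 7 mm of the line's centre, direction within 9 degrees, its middle within 33 mm of the line's middle; the standing vial still stands within 15 mm of its place, weight and loose cap within 20 mm of theirs (y of vial_mid in the frame of line_mid between -0.007 and 0.007 m and x of vial_mid in the frame of line_mid between -0.033 and 0.033 m and z of vial_mid in the frame of line_mid between 0.01 and 0.018 m and angle between the z axis of vial_lying and the x axis of line_mid, either way round below 0.16 rad and linear speed of vial_lying below 0.01 m/s and distance of vial_standing from where it was at the start of the episode below 0.015 m and angle between vial_standing's own z axis and vertical below 0.2 rad and distance of each of weight, spare_cap_loose from where it was at the start of the episode below 0.02 m); the robot touches nothing.
It fails at once if the lying vial was lifted more than 12 mm off the mat (z of vial_mid in the frame of line_mid above 0.026 m).
It fails at once if the standing vial was moved more than 15 mm or knocked over (distance of vial_standing from where it was at the start of the episode above 0.015 m or angle between vial_standing's own z axis and vertical above 0.4 rad).
It fails at once if the weight or the loose cap was moved more than 20 mm (distance of any of weight, spare_cap_loose from where it was at the start of the episode above 0.02 m).
It fails at once if the vial was pushed at its foot, with the fingertips down at the mat, instead of on its upper half (contact force between the fingers and vial_lying above 0.2 N and z of the grasp point in the frame of line_mid below 0.024 m).
It also fails if it takes over 72 s, if anything falls off the work surface, if the arm or the gripper's body presses on something with over 40 N, if the wrist force passes 120 N, or if a joint passes its speed limit or range.

### The arm

A 7-joint arm with a two-finger parallel gripper is mounted at the origin on a cart in front of the work surface, level with it; the furniture and walls round the work are solid. World frame = base frame: x ahead of the robot, y to its left, z up, the work surface at z = 0. Lengths are in m, angles in rad, forces in N, time in s.
With the tool pointing down it reaches from about 0.425 to 0.875 m from the base axis. Payload 4.7 kg.
Tool frame: the origin (TCP) lies between the finger pads; the fingertips stand ctrl.tip_reach ahead of it and the grasp point (between the pads) lies 5 mm behind it (ctrl.tip_reach is the distance from the TCP to the fingertips, in m); z points along the fingers, y is the direction in which the jaws open and shut (so a half turn about z gives the same grasp; the last joint's range is limited). The gripper opens to 87 mm and grips with 3 to 60 N. Pads are 19 mm wide; open, the fingers measure 117 mm over their backs; the gripper's body (75 mm by 190 mm) begins 51 mm behind the grasp point.
Start: joints at [0.014, 0.321, -0.07, 1.45, 0.023, 1.371, -0.057], TCP at [0.65, -0, 0.217] pointing down, gripper open.
Joint ranges: [-2.86, 2.86], [-0.3, 2.09], [-1.38, 1.24], [0.06, 2.45], [-1.56, 4.7], [0.09, 2.05], [-2.69, 2.69]. Speed limits (rad/s): [2.57, 2.57, 3.14, 3.14, 3.14, 3.14, 3.14].

### API

Orientations are given as a rotation vector (axis times angle).
In Python, from bench import ctrl gives the robot as it stands.
- The arm moves only by the shell command python3 -m handwheel 'ROWS' [FORCE]. ROWS is JSON, a list of rows, each a list of 7 numbers: the shift along the tool's x, y, z in mm, then the turn, a rotation vector about the tool's x, y, z in rad, then the gripper's target within -1 to 1 (shut at 1, half-way at 0, fully open at -1). In form: [[dx, dy, dz, ax, ay, az, grip], ...]. A call has 1 to 12 rows; each row is the pose to reach, as a shift and turn from the pose commanded when the call began, along the tool's axes at that moment; what a row does not reach only later rows make up. A row lasts 1/8 s, in which the tool goes at most 62.5 mm and 10.7 degrees, less where a joint would pass 70% of its speed; a pose out of reach is approached as far as the arm can. A call with a gripper value outside its range is refused whole. The fingers move at their own pace and stop on an object; FORCE is the grip in N (left out, the last holds). Time passes only in rows, so rows that repeat a pose let the fingers close. It gives the time, the measured TCP pose, the force and the opening at its end, in the units of the state.
- ctrl.get_state(): the state, without advancing time (a new reading comes with each control period).
- ctrl.get_image(name): name is "scene" or "side" or "wrist"; returns the picture (420x560x3 uint8, red, green, blue); there is no depth.
- ctrl.camera_model(name): a dict with "mtx" (3x3 intrinsics, pixels), "xyz" and "orientation" of the camera in the world. Camera axes: x right, y up, looking along -z (the intrinsics and any distortion apply to the point x, -y, -z); pixel columns grow to the right and rows downward; lengths in m; the calibration is good to about 2 mm. A picture is of the moment at which its call begins: read the wrist's pose just before it. camera_model takes no time and is no camera call; for the wrist camera it gives the pose at the moment of the call.
- ctrl.close_job(): hands the job in, once; it reports no verdict.
The state is a dict: "time": time; "joint_positions": joint angles; "qd": joint speeds; "joint_torque": joint torques, N m; "position": TCP position; "tool_rot": TCP orientation; "ft_force": force on the tool from outside, world axes, zero at the start; "torque": the same for the moment, N m; "grip_width": opening from 0.0 (shut) to 1.0 (fully open).
Only numpy, scipy, OpenCV 4.12 (cv2) and the standard library are available. Lean on these libraries where they do the work, as an engineer would, in place of code of your own. Each camera call takes 0.05 s, during which the arm holds its last target.

## Working session

There is one attempt and no reset: what is moved stays moved. The work goes in short steps, Python scripts to look and compute and a shell command to move; the robot and the scene stay as the last step left them, time stands still between calls to the robot, and variables do not carry over. Pictures are saved under pics/ and viewed, and the job is handed in when it is done.

```bash
mkdir -p pics; ls; python3 - <<'E'
from bench import ctrl
import cv2
s=ctrl.get_state();print({k:s[k] for k in('time','position','tool_rot','ft_force','grip_width')},ctrl.tip_reach)
for n in('scene','side','wrist'):
    m=ctrl.camera_model(n);print(n,m)
    cv2.imwrite(f'pics/{n}0.png',cv2.cvtColor(ctrl.get_image(n),cv2.COLOR_RGB2BGR))
E
```

```text
pics
{'time': 0.0, 'position': array([ 6.49422394e-01, -2.71618048e-05,  2.15427588e-01]), 'tool_rot': array([-2.22041229, -2.22060105,  0.00229944]), 'ft_force': array([-0.14703895,  0.6050045 , -0.12142644]), 'grip_width': 1.0018528070988175} 0.014
scene {'mtx': array([[416.33082968,   0.        , 274.23122144],
       [  0.        , 416.33082968, 205.81549966],
       [  0.        ,   0.        ,   1.        ]]), 'xyz': array([-0.28755254,  0.44824954,  0.80325845]), 'orientation': array([ 0.53895864, -0.94830993, -1.88159809])}
side {'mtx': array([[542.10333333,   0.        , 282.98169737],
       [  0.        , 542.10333333, 202.97738616],
       [  0.        ,   0.        ,   1.        ]]), 'xyz': array([ 0.22967187, -1.07609426,  0.66786161]), 'orientation': array([ 1.0426722 , -0.15417418, -0.32098836])}
wrist {'mtx': array([[315.16217776,   0.        , 279.50433373],
       [  0.        , 315.16217776, 212.6870271 ],
       [  0.        ,   0.        ,   1.        ]]), 'xyz': array([0.64953493, 0.07322863, 0.3841783 ]), 'orientation': array([-0.2719164 ,  0.00224275,  0.00065491])}
```

View pics/scene0.png

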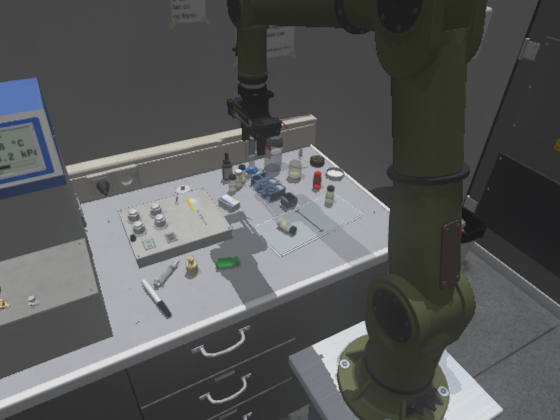

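View pics/side0.png

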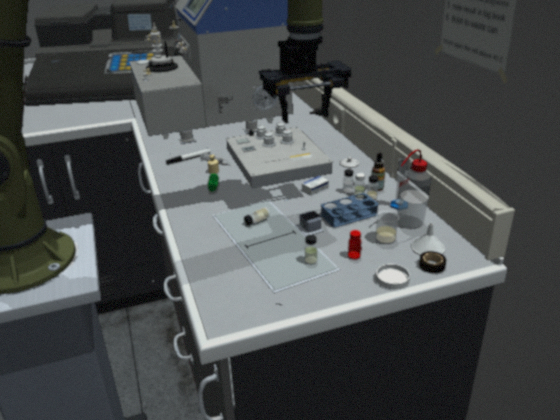

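View pics/wrist0.png

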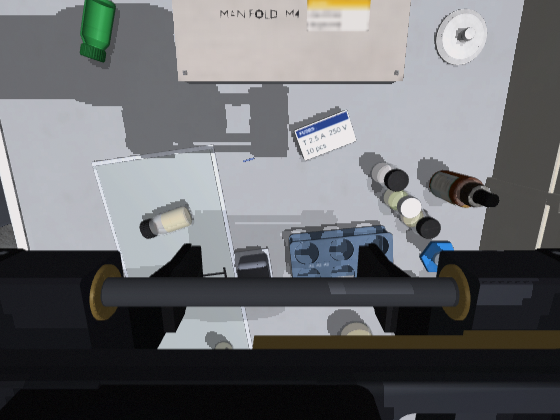

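The wrist view shows the cream vial lying at (167,222) with its black cap towards the robot. The reader is at (253,263) and the line's end is near (222,274). The scene view has the lying vial at (287,227), the line at about (309,219), and the standing vial at (330,195).

Candidates in the scene view: cream lying vial (287,227), green look-alike (227,263), standing vial (330,195), red one (317,180). I choose the cream one on the mat. Next are close crops.

```bash
python3 - <<'E'
import cv2,numpy as np
a=cv2.imread('pics/scene0.png')[185:255,250:370]
b=cv2.imread('pics/side0.png')[195:295,205:345]
c=cv2.imread('pics/wrist0.png')[140:290,85:285]
cv2.imwrite('pics/c_scene.png',cv2.resize(a,None,fx=6,fy=6,interpolation=cv2.INTER_CUBIC))
cv2.imwrite('pics/c_side.png',cv2.resize(b,None,fx=5,fy=5,interpolation=cv2.INTER_CUBIC))
cv2.imwrite('pics/c_wrist.png',cv2.resize(c,None,fx=4,fy=4,interpolation=cv2.INTER_CUBIC))
E
```

```text
(no output)
```

View pics/c_scene.png

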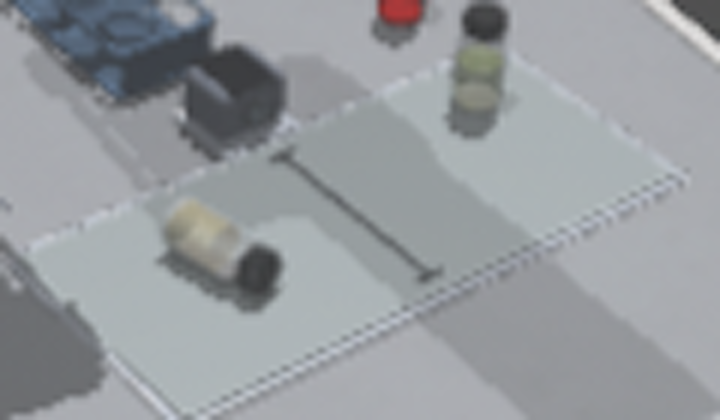

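View pics/c_side.png

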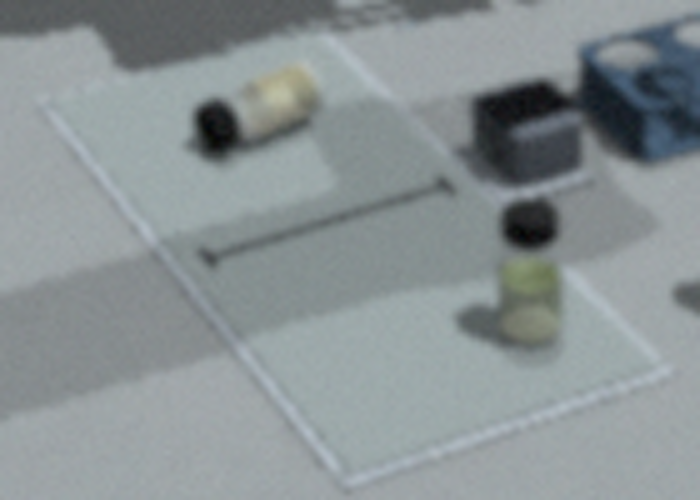

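View pics/c_wrist.png

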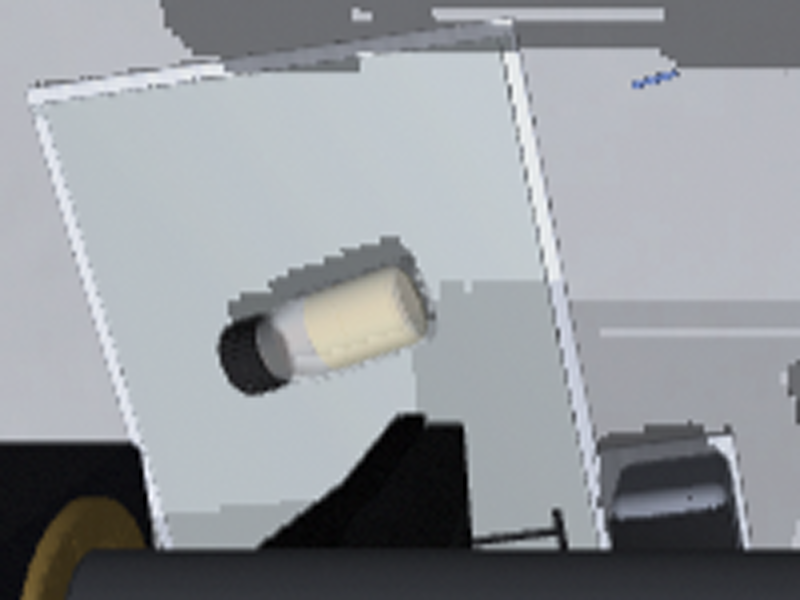

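The crops confirm the cream vial: it lies left of the line, with its cap towards the robot and its bottom towards the reader.

```bash
cat > h.py <<'E'
import numpy as np
from scipy.spatial.transform import Rotation as R
def ray(m,p):
    K=m['mtx'];d=np.array([(p[0]-K[0,2])/K[0,0],-(p[1]-K[1,2])/K[1,1],-1])
    return np.array(m['xyz']),R.from_rotvec(m['orientation']).as_matrix()@d
def onz(m,p,z):
    o,d=ray(m,p);return o+d*(z-o[2])/d[2]
def proj(m,P):
    c=R.from_rotvec(m['orientation']).as_matrix().T@(np.array(P)-m['xyz']);K=m['mtx']
    return np.array([K[0,0]*c[0]/-c[2]+K[0,2],K[1,1]*-c[1]/-c[2]+K[1,2]])
E
python3 - <<'E'
from h import *;from bench import ctrl
np.set_printoptions(precision=4,suppress=True)
off={'scene':(250,185,6),'side':(205,195,5),'wrist':(85,140,4)}
M={n:ctrl.camera_model(n) for n in off}
def g(n,p,z):
    o=off[n];return onz(M[n],(p[0]/o[2]+o[0]-.4,p[1]/o[2]+o[1]-.4),z)
print('line far/near');
for n,a,b in(('scene',(285,154),(428,275)),('side',(448,186),(208,257))):
    A,B=g(n,a,.004),g(n,b,.004);print(n,A,B,np.linalg.norm(A-B),np.degrees(np.arctan2(*(A-B)[1::-1])),(A+B)/2)
print('wrist far',g('wrist',(560,535),.004))
print('mat corners wrist',g('wrist',(32,97),.004),g('wrist',(512,25),.004),'edge',g('wrist',(600,545),.004),g('wrist',(160,545),.004))
print('scene corners',g('scene',(30,247),.004),g('scene',(690,176),.004),g('scene',(190,415),.004),g('scene',(510,58),.004))
print('side corners',g('side',(40,100),.004),g('side',(345,480),.004),g('side',(670,370),.004),g('side',(325,40),.004))
print('vial wrist: cap lo/hi bottom lo/hi z=.018',*[g('wrist',p,.018) for p in((250,393),(232,322),(428,330),(398,265))])
print('vial ctr scene',g('scene',(222,247),.018),'side',g('side',(257,105),.018))
print('stand',g('scene',(473,118),.004),g('side',(530,335),.004), 'reader',g('wrist',(600,440),.0),g('wrist',(735,430),.0))
E
```

```text
line far/near
scene [ 0.5775 -0.1165  0.004 ] [ 0.4624 -0.1302  0.004 ] 0.11586136325708857 6.749230027792755 [ 0.52   -0.1234  0.004 ]
side [ 0.5773 -0.1136  0.004 ] [ 0.461  -0.1279  0.004 ] 0.11716289501704191 7.033496741229501 [ 0.5192 -0.1208  0.004 ]
wrist far [ 0.5761 -0.1163  0.004 ]
mat corners wrist [0.4241 0.0279 0.004 ] [0.5696 0.0492 0.004 ] edge [ 0.5893 -0.1199  0.004 ] [ 0.4431 -0.1201  0.004 ]
scene corners [0.5693 0.0354 0.004 ] [ 0.4674 -0.2958  0.004 ] [0.4288 0.0223 0.004 ] [ 0.5963 -0.2719  0.004 ]
side corners [0.4229 0.029  0.004 ] [ 0.4682 -0.2929  0.004 ] [ 0.613  -0.2747  0.004 ] [0.5671 0.0325 0.004 ]
vial wrist: cap lo/hi bottom lo/hi z=.018 [ 0.4853 -0.0613  0.018 ] [ 0.4824 -0.0384  0.018 ] [ 0.5418 -0.0409  0.018 ] [ 0.5344 -0.0205  0.018 ]
vial ctr scene [ 0.5123 -0.0412  0.018 ] side [ 0.5118 -0.0366  0.018 ]
stand [ 0.5596 -0.2226  0.004 ] [ 0.5693 -0.2318  0.004 ] reader [ 0.5901 -0.0841  0.    ] [ 0.6343 -0.0806  0.    ]
```

```bash
python3 -m handwheel '[[-40,-30,0,0,0,0,0.5],[-80,-60,0,0,0,0,0.5],[-120,-90,0,0,0,0,0.5],[-160,-120,0,0,0,0,0.5],[-185,-135,0,0,0,0,0.5],[-185,-135,0,0,0,0,0.5],[-185,-135,0,0,0,0,0.5],[-185,-135,0,0,0,0,0.5]]' 10; python3 - <<'E'
from bench import ctrl
import cv2,pickle
m=ctrl.camera_model('wrist');print(m['xyz'],m['orientation'])
cv2.imwrite('pics/w1.png',cv2.cvtColor(ctrl.get_image('wrist'),cv2.COLOR_RGB2BGR));pickle.dump(m,open('m1.pkl','wb'))
E
```

```text
time: 1.15
position: [0.5158, -0.1834, 0.2163]
tool_rot: [-2.218, -2.224, -0.0]
ft_force: [-0.2, -0.6, -0.6]
grip_width: 0.264
[ 0.51533284 -0.11021691  0.38501831] [-2.71306108e-01  2.46010015e-04  3.02451807e-03]
```

View pics/w1.png

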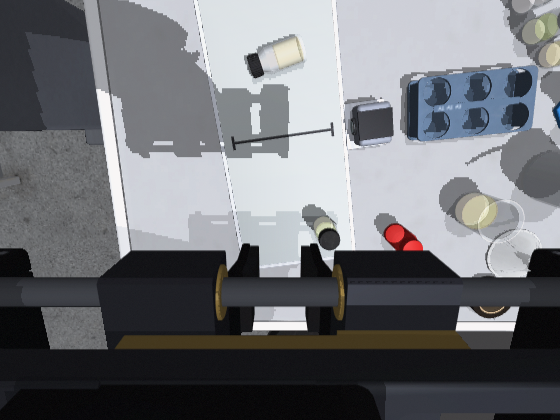

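This view shows the line from (233,142) to (332,129), the vial at about (275,57), and the standing vial at (327,235) with its top towards the gripper.

```bash
python3 - <<'E'
from h import *;import cv2,pickle
np.set_printoptions(precision=4,suppress=True)
m=pickle.load(open('m1.pkl','rb'));im=cv2.imread('pics/w1.png')
c=cv2.resize(im[20:160,210:350],None,fx=5,fy=5,interpolation=cv2.INTER_CUBIC);cv2.imwrite('pics/w1c.png',c)
g=im.max(2)
l=np.zeros_like(g);l[115:155,225:340]=(g<70)[115:155,225:340]
n,lab,st,_=cv2.connectedComponentsWithStats(l)
for i in range(1,n):
    if st[i,4]>15:
        ys,xs=np.where(lab==i);print('line',st[i]);
        A=onz(m,(xs.min()+1,ys[xs<xs.min()+3].mean()),.004);B=onz(m,(xs.max()-1,ys[xs>xs.max()-3].mean()),.004)
        print(A,B,(A+B)/2,np.linalg.norm(B-A),np.degrees(np.arctan2((B-A)[1],(B-A)[0])))
hsv=cv2.cvtColor(im,cv2.COLOR_BGR2HSV);b=im.astype(int)
cream=((b[...,2]-b[...,0])>20).astype(np.uint8);w=np.zeros_like(cream);w[25:90,235:320]=cream[25:90,235:320]
blk=np.zeros_like(g);blk[40:90,235:275]=(g<70)[40:90,235:275]
for nm,k in(('cream',w),('cap',blk)):
    ys,xs=np.where(k);print(nm,len(xs),xs.mean(),ys.mean(),onz(m,(xs.mean(),ys.mean()),.02),cv2.minAreaRect(np.c_[xs,ys].astype(np.float32)))
E
```

```text
line [231 135  58  15 135]
[ 0.4591 -0.129   0.004 ] [ 0.5239 -0.1221  0.004 ] [ 0.4915 -0.1255  0.004 ] 0.0652379946644384 6.0755327432824995
cream 493 288.2271805273834 51.8498985801217 [ 0.5241 -0.036   0.02  ] ((288.15692138671875, 51.94462585449219), (21.300487518310547, 27.73500633239746), 70.55996704101562)
cap 264 254.8598484848485 65.1780303030303 [ 0.4887 -0.049   0.02  ] ((254.6999969482422, 65.10000610351562), (23.400856018066406, 11.384200096130371), 71.56505584716797)
```

View pics/w1c.png

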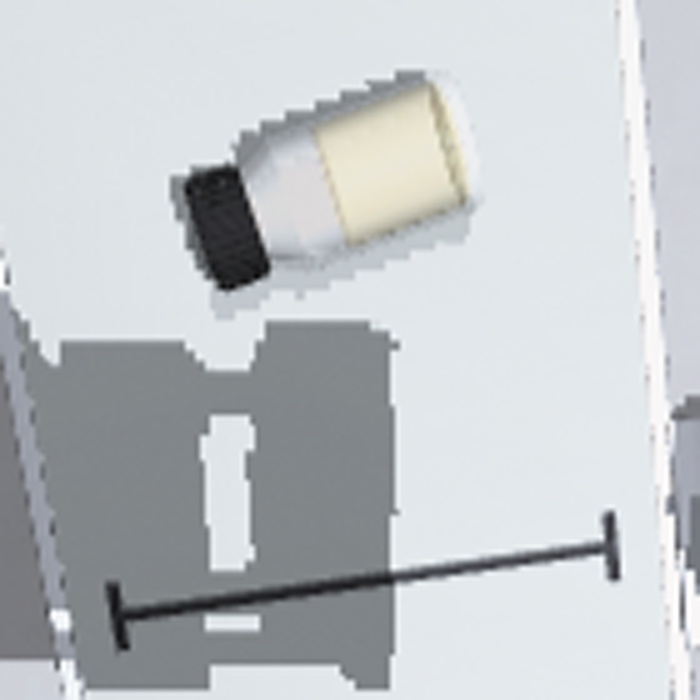

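```bash
python3 - <<'E'
from h import *;import pickle
np.set_printoptions(precision=4,suppress=True)
m=pickle.load(open('m1.pkl','rb'))
f=lambda p,z:onz(m,(p[0]/5+210-.4,p[1]/5+20-.4),z)
A,B=f((117,615),.004),f((612,546),.004);L=(A+B)/2;d=(B-A)/np.linalg.norm(B-A)
print(A,B,L,np.linalg.norm(B-A),np.degrees(np.arctan2(d[1],d[0])))
C,D=f((206,235),.018),f((460,137),.018);V=(C+D)/2;e=D-C
print(C,D,V,np.linalg.norm(e),np.degrees(np.arctan2(e[1],e[0])))
n=np.array([-d[1],d[0],0]);print('vial in line frame',(V-L)@d,(V-L)@n)
S=f(((327-210)*5,(239-20)*5),.064);print('stand top',S)
E
```

```text
[ 0.4602 -0.1304  0.004 ] [ 0.5764 -0.1143  0.004 ] [ 0.5183 -0.1223  0.004 ] 0.11735269087389445 7.88859493927078
[ 0.4842 -0.05    0.018 ] [ 0.5382 -0.0309  0.018 ] [ 0.5112 -0.0405  0.018 ] 0.0572772564921227 19.539186466366434
vial in line frame 0.00417198273036901 0.0820832653356945
stand top [ 0.5664 -0.2285  0.064 ]
```

Line centre is (0.518, -0.122) at 7.9°. The vial is at (0.511, -0.0405) at 19.5°, so 82 mm to the left and 11.6° askew, which fits the description. I'll go behind the vial at height, with the jaws parallel to it.

```bash
python3 -m handwheel '[[45,-4,0,0,0,-0.1,0.5],[90,-8,0,0,0,-0.2,0.5],[135,-12,0,0,0,-0.3,0.5],[176,-15,0,0,0,-0.34,0.5],[176,-15,-0,0,0,-0.34,0.5],[176,-15,-0,0,0,-0.34,0.5],[176,-15,50,0,0,-0.34,0.5],[176,-15,100,0,0,-0.34,0.5],[176,-15,100,0,0,-0.34,0.5],[176,-15,100,0,0,-0.34,0.5]]'
```

```text
time: 2.45
position: [0.5013, -0.0098, 0.1183]
tool_rot: [1.814, 2.562, 0.002]
ft_force: [0.6, -0.3, 0.1]
grip_width: 0.249
```

```bash
python3 - <<'E'
from bench import ctrl
import cv2
s=ctrl.get_state();print(s['position'])
for n in('side','scene'):
    im=ctrl.get_image(n);print(ctrl.get_state()['position'])
    c=im[190:290,200:340] if n=='side' else im[170:260,240:370]
    cv2.imwrite(f'pics/{n}2.png',cv2.cvtColor(cv2.resize(c,None,fx=4,fy=4,interpolation=2),cv2.COLOR_RGB2BGR))
E
```

```text
[ 0.50132734 -0.00982313  0.1182648 ]
[ 0.5018729  -0.00957208  0.11890498]
[ 0.50199711 -0.00940546  0.11909795]
```

View pics/side2.png

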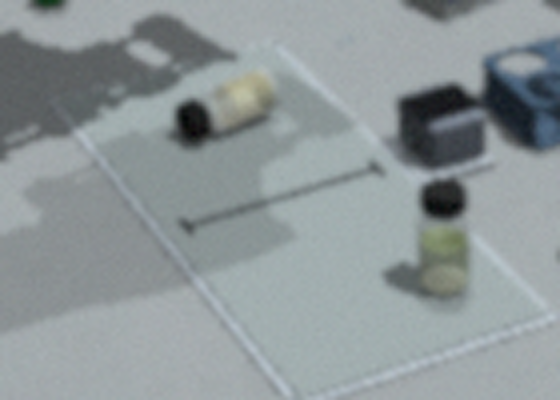

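The vial hasn't moved in this view. Now descending behind it.

```bash
python3 -m handwheel '[[0,0,40,0,0,0,0.5],[0,0,70,0,0,0,0.5],[0,0,78,0,0,0,0.5],[0,0,78,0,0,0,0.5],[0,0,78,0,0,0,0.5]]'; python3 - <<'E'
from bench import ctrl
import cv2
for n in('side','scene'):
    im=ctrl.get_image(n);print(ctrl.get_state()['position'])
    c=im[150:290,200:340] if n=='side' else im[170:260,240:370]
    cv2.imwrite(f'pics/{n}3.png',cv2.cvtColor(cv2.resize(c,None,fx=4,fy=4,interpolation=2),cv2.COLOR_RGB2BGR))
E
```

```text
time: 3.18
position: [0.5016, -0.009, 0.0404]
tool_rot: [1.812, 2.563, 0.003]
ft_force: [0.1, 0.6, 0.9]
grip_width: 0.25
[ 0.50140682 -0.00904374  0.04019591]
[ 0.50117499 -0.00906345  0.03996122]
```

View pics/side3.png

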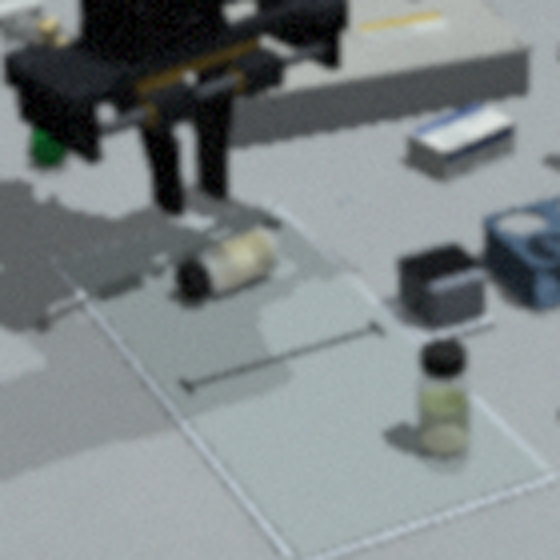

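View pics/scene3.png

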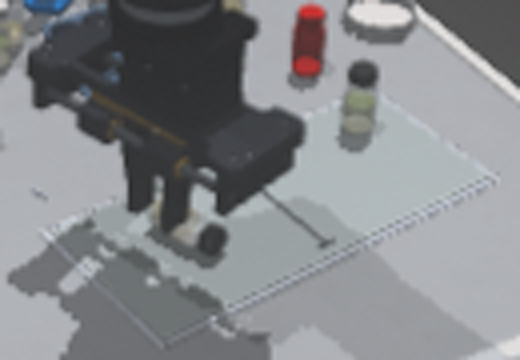

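```bash
python3 -m handwheel '[[-4,0,0,0,0,0,0.5],[-8,0,0,0,0,0,0.5],[-12,0,0,0,0,0,0.5],[-16,0,0,0,0,0,0.5],[-20,0,0,0,0,0.01,0.5],[-24,0,0,0,0,0.02,0.5],[-28,-1,0,0,0,0.03,0.5],[-32,-1,0,0,0,0.04,0.5],[-36,-2,0,0,0,0.05,0.5],[-40,-2,0,0,0,0.06,0.5],[-42,-2,0,0,0,0.07,0.5],[-42,-2,0,0,0,0.07,0.5]]'; python3 - <<'E'
from bench import ctrl
import cv2
for n in('side','scene'):
    im=ctrl.get_image(n);print(ctrl.get_state()['position'])
    c=im[150:290,200:340] if n=='side' else im[170:260,240:370]
    cv2.imwrite(f'pics/{n}4.png',cv2.cvtColor(cv2.resize(c,None,fx=4,fy=4,interpolation=2),cv2.COLOR_RGB2BGR))
E
```

```text
time: 4.78
position: [0.5122, -0.0494, 0.0386]
tool_rot: [1.903, 2.5, 0.0]
ft_force: [-0.6, -0.2, -0.1]
grip_width: 0.252
[ 0.51217275 -0.04923572  0.03857877]
[ 0.51211509 -0.04917188  0.03854943]
```

View pics/side4.png

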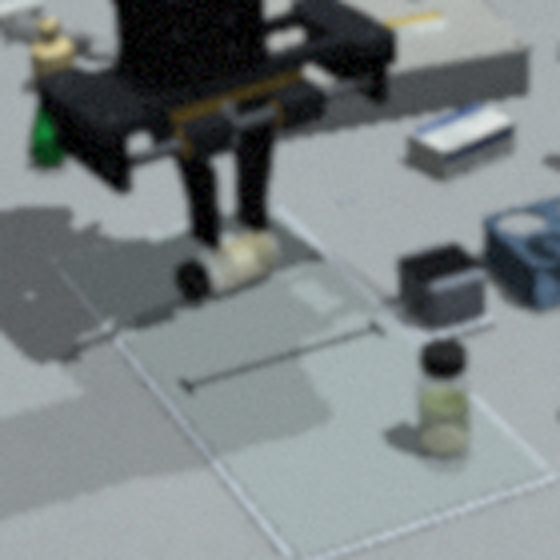

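View pics/scene4.png

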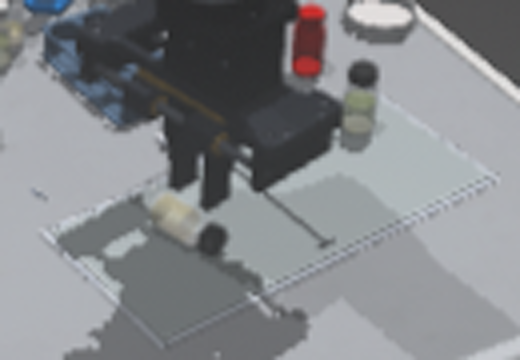

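The vial has not moved: the fingertips seem to have passed over it. I'll triangulate the tips.

```bash
python3 - <<'E'
from h import *;from bench import ctrl
np.set_printoptions(precision=4,suppress=True)
S=ctrl.camera_model('side');C=ctrl.camera_model('scene');p=ctrl.get_state()['position'];print(ctrl.tip_reach,p)
def tri(a,b):
    o1,d1=ray(S,a);o2,d2=ray(C,b);A=np.c_[d1,-d2];t=np.linalg.lstsq(A,o2-o1,rcond=None)[0]
    q1,q2=o1+d1*t[0],o2+d2*t[1];return (q1+q2)/2,np.linalg.norm(q1-q2)
# side crop /4+(200,150); scene /4+(240,170)
s=lambda x,y:(x/4+200,y/4+150);c=lambda x,y:(x/4+240,y/4+170)
print('near',tri(s(205,243),c(216,206)));print('far',tri(s(254,228),c(183,190)))
print('vial cap',tri(s(192,280),c(211,240)),'bottom',tri(s(265,248),c(160,208)))
for z in(0,-.014,): 
    P=p+[0,0,z];print((proj(S,P)-[200,150])*4,(proj(C,P)-[240,170])*4)
import cv2
for n,(x,y) in(('side',(200,150)),('scene',(240,170))):
    im=ctrl.get_image(n)[y+15:y+85,x+15:x+95];cv2.imwrite(f'pics/{n}5.png',cv2.cvtColor(cv2.resize(im,None,fx=9,fy=8,interpolation=2),cv2.COLOR_RGB2BGR))
E
```

```text
0.014 [ 0.5121 -0.0492  0.0385]
near (array([ 0.4956, -0.0543,  0.0432]), np.float64(0.0027625283143763776))
far (array([ 0.5271, -0.0444,  0.0399]), np.float64(0.0045882561248627406))
vial cap (array([ 0.4888, -0.0481,  0.0175]), np.float64(0.0009287268168919464)) bottom (array([ 0.5374, -0.0322,  0.0184]), np.float64(0.0024106134848469398))
[229.108 242.119] [197.2278 198.4112]
[230.3272 263.1192] [196.3753 213.2273]
```

View pics/side5.png

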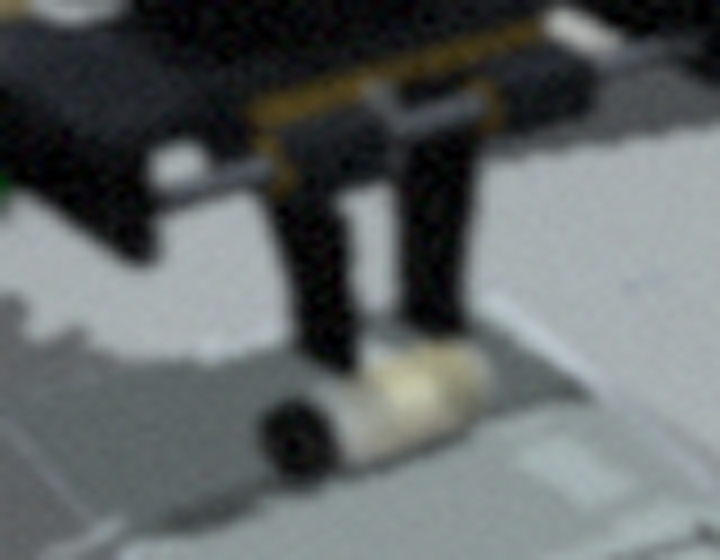

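View pics/scene5.png

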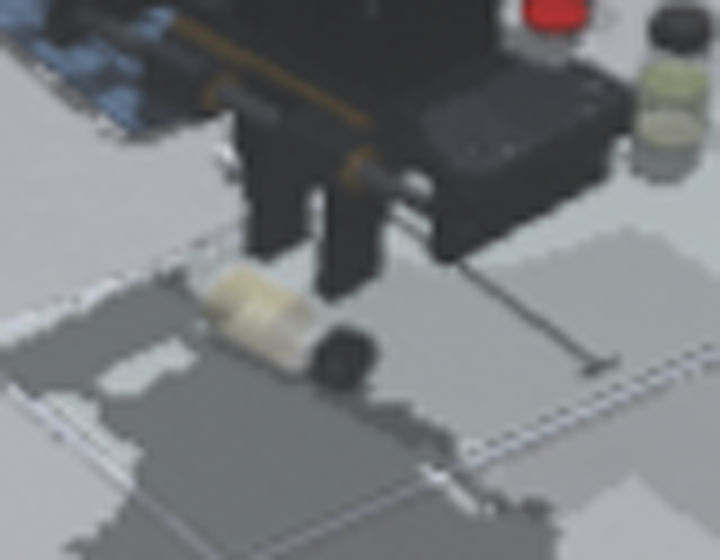

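```bash
python3 - <<'E'
from h import *;from bench import ctrl
np.set_printoptions(precision=4,suppress=True)
S=ctrl.camera_model('side');C=ctrl.camera_model('scene')
def tri(a,b):
    o1,d1=ray(S,a);o2,d2=ray(C,b);A=np.c_[d1,-d2];t=np.linalg.lstsq(A,o2-o1,rcond=None)[0]
    q1,q2=o1+d1*t[0],o2+d2*t[1];return (q1+q2)/2,np.linalg.norm(q1-q2)
s=lambda x,y:(x/9+215,y/8+165);c=lambda x,y:(x/9+255,y/8+185)
print(tri(s(352,372),c(380,280)));print(tri(s(300,360),c(325,300)))
# predicted corners for tip z hypotheses
p=np.array([.5121,-.0492]);th=np.radians(15.4);y=np.array([np.cos(th),np.sin(th)]);x=np.array([-y[1],y[0]])
for z in(.025,.03,.035,.04,.045):
  for nm,j in(('near',(-1)),('far',1)):
    P=[np.r_[p+x*a+y*j*b,z] for a in(-.0095,.0095) for b in(.011,.024)]
    print(z,nm,'side',[((proj(S,q)-[215,165])*[9,8]).round().astype(int).tolist() for q in P],'scene',[((proj(C,q)-[255,185])*[9,8]).round().astype(int).tolist() for q in P])
E
```

```text
(array([ 0.498 , -0.0652,  0.0451]), np.float64(0.0064446134307899645))
(array([ 0.4931, -0.0445,  0.0424]), np.float64(0.001772833830285355))
0.025 near side [[367, 431], [323, 446], [327, 403], [283, 418]] scene [[352, 309], [380, 326], [310, 331], [339, 348]]
0.025 far side [[440, 407], [482, 392], [399, 379], [442, 365]] scene [[304, 280], [276, 264], [263, 302], [235, 286]]
0.03 near side [[366, 416], [322, 431], [326, 388], [282, 403]] scene [[352, 298], [381, 315], [311, 321], [340, 338]]
0.03 far side [[439, 392], [481, 377], [398, 365], [441, 351]] scene [[304, 270], [276, 253], [263, 292], [235, 275]]
0.035 near side [[365, 401], [321, 415], [325, 373], [281, 388]] scene [[353, 288], [382, 305], [312, 310], [341, 327]]
0.035 far side [[438, 377], [481, 362], [397, 350], [440, 336]] scene [[305, 259], [277, 243], [264, 281], [236, 265]]
0.04 near side [[363, 386], [319, 400], [323, 358], [280, 373]] scene [[354, 277], [383, 294], [313, 299], [342, 316]]
0.04 far side [[437, 361], [480, 347], [397, 335], [439, 321]] scene [[306, 249], [278, 232], [264, 271], [236, 254]]
0.045 near side [[362, 370], [318, 385], [322, 343], [278, 357]] scene [[355, 266], [384, 283], [313, 288], [342, 306]]
0.045 far side [[436, 346], [479, 332], [396, 320], [438, 306]] scene [[306, 238], [278, 222], [265, 260], [237, 243]]
```

The tips appear at about z = 0.046 where 0.025 was expected, some 20 mm higher. The tip position may depend on the opening, so I'll lift, move back and check at several openings.

```bash
cat > snap.py <<'E'
import sys,cv2
from bench import ctrl
t=sys.argv[1]
s=ctrl.get_state();print(s['time'],s['position'].round(4),s['grip_width'],ctrl.tip_reach)
for n in sys.argv[2:]:
    cv2.imwrite(f'pics/{n}{t}.png',cv2.cvtColor(ctrl.get_image(n),cv2.COLOR_RGB2BGR))
E
python3 -m handwheel '[[0,0,-40,0,0,0,0.5],[30,0,-60,0,0,0,0.5],[50,0,-60,0,0,0,0.5],[50,0,-60,0,0,0,0.5]]'; python3 snap.py 6a side scene wrist
python3 -m handwheel '[[0,0,0,0,0,0,-1],[0,0,0,0,0,0,-1],[0,0,0,0,0,0,-1],[0,0,0,0,0,0,-1],[0,0,0,0,0,0,-1],[0,0,0,0,0,0,-1]]'; python3 snap.py 6b side scene wrist
python3 - <<'E'
import cv2,numpy as np
for n,(x,y) in(('side',(200,130)),('scene',(210,100))):
    r=[cv2.resize(cv2.imread(f'pics/{n}6{k}.png')[y:y+120,x:x+130],None,fx=3,fy=4.5,interpolation=2) for k in'ab']
    cv2.imwrite(f'pics/{n}6.png',np.hstack(r))
E
```

```text
time: 5.48
position: [0.4986, 0.0005, 0.0988]
tool_rot: [1.898, 2.503, 0.001]
ft_force: [0.0, -0.2, -0.5]
grip_width: 0.251
5.475 [0.4986 0.0005 0.0988] 0.2509371172254025 0.014
time: 6.38
position: [0.4988, -0.0011, 0.0986]
tool_rot: [1.902, 2.5, -0.0]
ft_force: [-0.1, -0.2, 1.0]
grip_width: 0.85
6.375 [ 0.4988 -0.0011  0.0986] 0.850053585943167 0.014
```

View pics/side6.png

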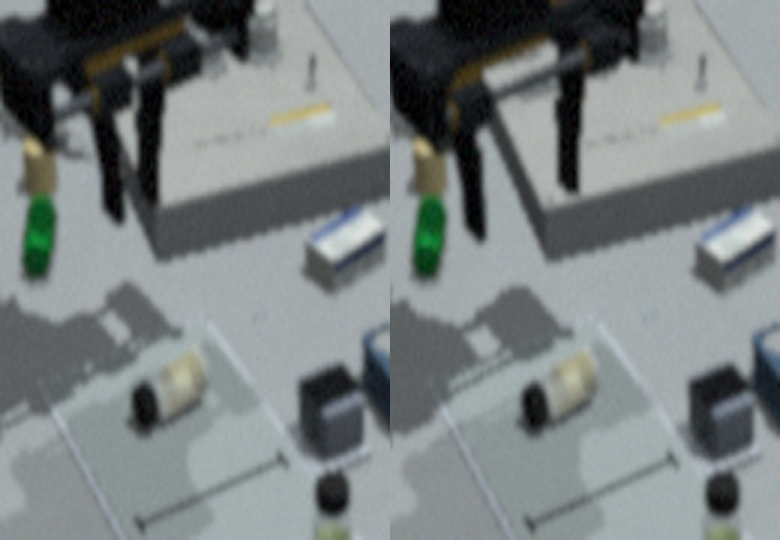

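View pics/scene6.png

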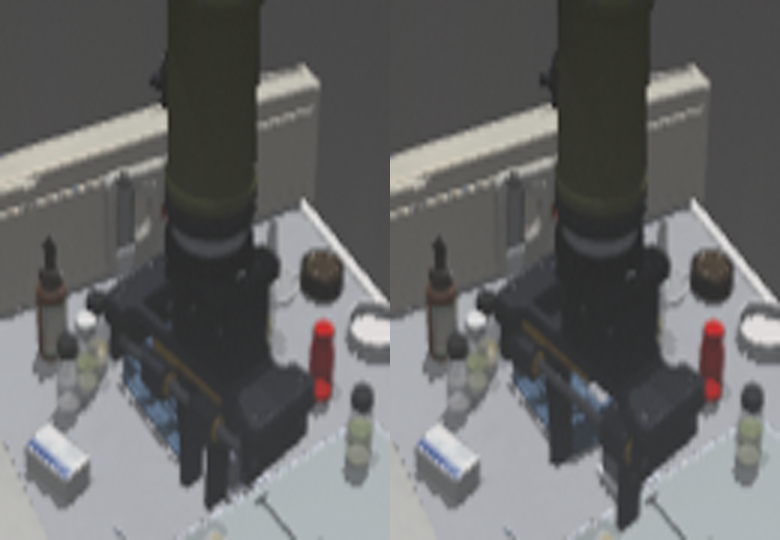

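View pics/wrist6a.png

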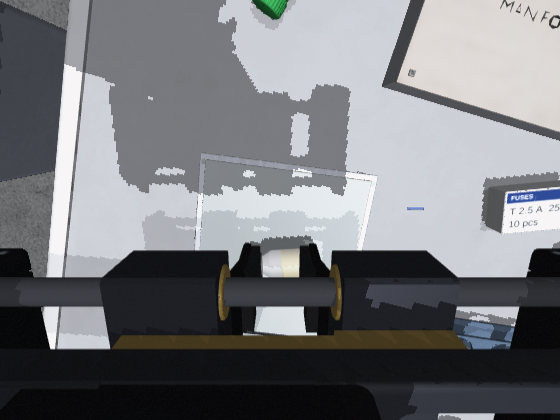

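```bash
python3 - <<'E'
from h import *;from bench import ctrl
np.set_printoptions(precision=4,suppress=True)
S=ctrl.camera_model('side');C=ctrl.camera_model('scene')
def tri(a,b):
    o1,d1=ray(S,a);o2,d2=ray(C,b);A=np.c_[d1,-d2];t=np.linalg.lstsq(A,o2-o1,rcond=None)[0]
    q1,q2=o1+d1*t[0],o2+d2*t[1];return (q1+q2)/2,np.linalg.norm(q1-q2)
s=lambda x,y:(x/3+200,y/4.5+130);c=lambda x,y:(x/3+210,y/4.5+100)
print(ctrl.get_state()['position'])
print('a near',tri(s(113,221),c(215,503)),'far',tri(s(148,205),c(188,482)))
print('b near',tri(s(475,238) if 0 else s(475-390,238),c(626-390,525)),'far',tri(s(570-390,190),c(563-390,460)))
# weight, green known check: standing vial top centre  (z .064)
print('stand vial cap', tri(s(332,490),c(361,397)))
E
python3 - <<'E'
import cv2
im=cv2.imread('pics/side6b.png')[170:190,215:265]
cv2.imwrite('pics/z1.png',cv2.resize(im,None,fx=14,fy=14,interpolation=0))
im=cv2.imread('pics/scene6b.png')[195:220,260:300]
cv2.imwrite('pics/z2.png',cv2.resize(im,None,fx=14,fy=14,interpolation=0))
E
```

```text
[ 0.4988 -0.0011  0.0986]
a near (array([ 0.4825, -0.0049,  0.1037]), np.float64(5.3132324484255734e-05)) far (array([0.5135, 0.0062, 0.1019]), np.float64(0.0007926423188727051))
b near (array([ 0.4582, -0.0126,  0.1021]), np.float64(0.0012539403079535614)) far (array([0.5395, 0.0088, 0.1033]), np.float64(0.001231757294526487))
stand vial cap (array([ 0.57  , -0.2298,  0.0583]), np.float64(0.0010046245429426125))
```

View pics/z1.png

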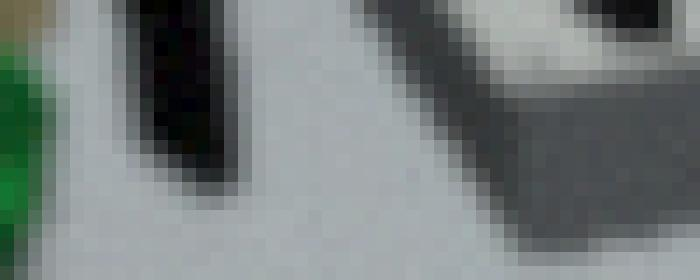

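View pics/z2.png

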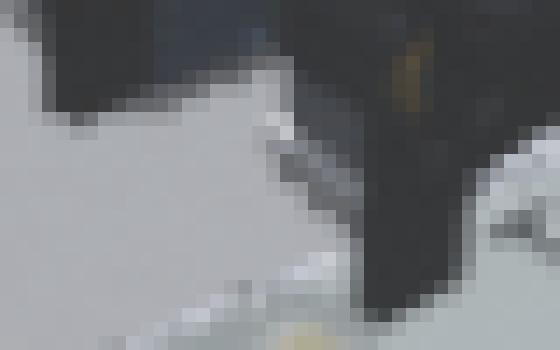

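```bash
python3 - <<'E'
import cv2
im=cv2.imread('pics/wrist6a.png')[225:345,215:345]
cv2.imwrite('pics/z1.png',cv2.resize(im,None,fx=5,fy=5,interpolation=2))
im=cv2.imread('pics/wrist6b.png')[200:350,130:430]
cv2.imwrite('pics/z2.png',cv2.resize(im,None,fx=2.6,fy=3,interpolation=2))
E
```

```text
(no output)
```

View pics/z1.png

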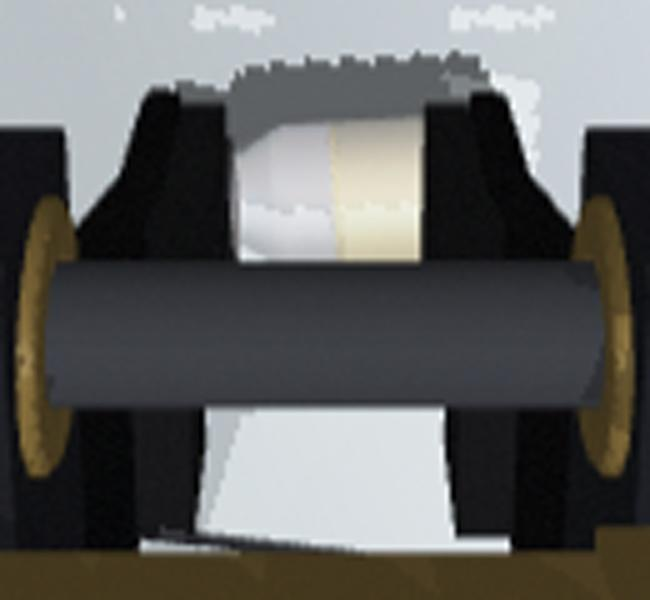

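View pics/z2.png

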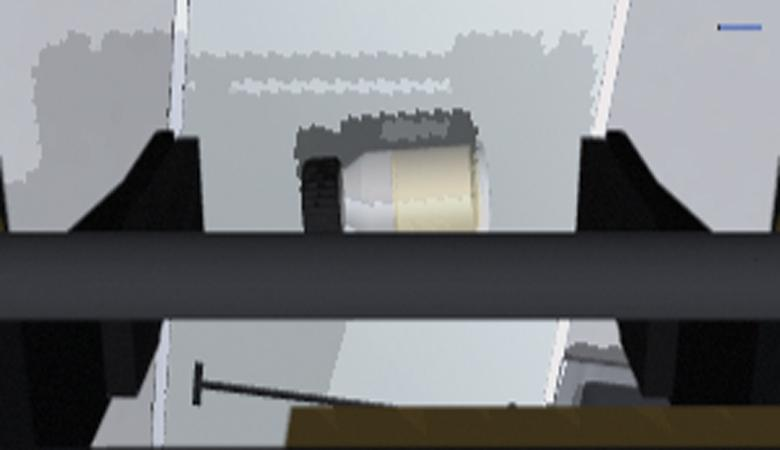

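```bash
python3 - <<'E'
from h import *;from bench import ctrl
np.set_printoptions(precision=4,suppress=True)
S=ctrl.camera_model('side');C=ctrl.camera_model('scene')
p=np.array([.4988,-.0005]);th=np.radians(15.5);y=np.array([np.cos(th),np.sin(th)]);x=np.array([-y[1],y[0]])
for z in(.145,.155,.165,.175,.185):
    P=[np.r_[p+x*a+y*b,z] for a,b in((-.0375,-.095),(.0375,-.095),(-.0375,.095),(.0375,.095))]
    print(z,'side',[((proj(S,q)-[180,100])*5).round().astype(int).tolist() for q in P],'scene',[((proj(C,q)-[210,130])*5).round().astype(int).tolist() for q in P])
import cv2
im=cv2.imread('pics/side6b.png')[100:200,180:320];cv2.imwrite('pics/z1.png',cv2.resize(im,None,fx=5,fy=5,interpolation=2))
im=cv2.imread('pics/scene6b.png')[130:230,210:340];cv2.imwrite('pics/z2.png',cv2.resize(im,None,fx=5,fy=5,interpolation=2))
E
```

```text
0.145 side [[168, 393], [87, 332], [535, 276], [444, 224]] scene [[517, 386], [417, 446], [271, 236], [171, 285]]
0.155 side [[166, 372], [84, 311], [535, 256], [443, 204]] scene [[519, 370], [418, 431], [271, 221], [171, 270]]
0.165 side [[164, 351], [82, 291], [534, 236], [443, 185]] scene [[520, 355], [419, 415], [271, 206], [170, 255]]
0.175 side [[162, 330], [80, 270], [534, 215], [442, 165]] scene [[522, 339], [420, 399], [271, 191], [170, 240]]
0.185 side [[160, 308], [77, 249], [533, 195], [441, 145]] scene [[524, 323], [421, 383], [272, 176], [170, 225]]
```

View pics/z1.png

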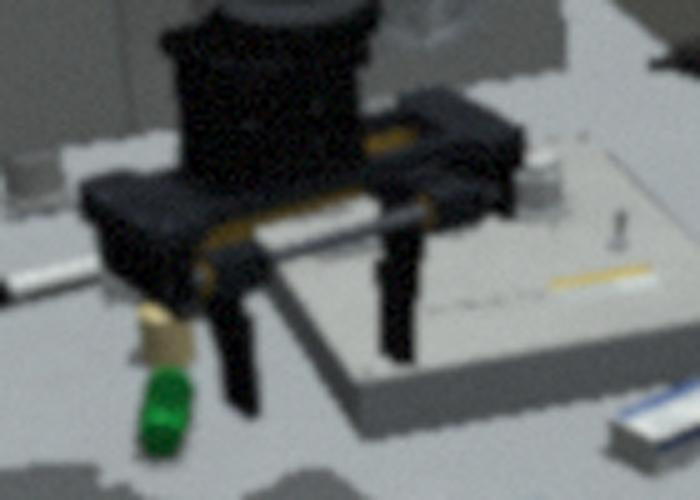

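View pics/z2.png

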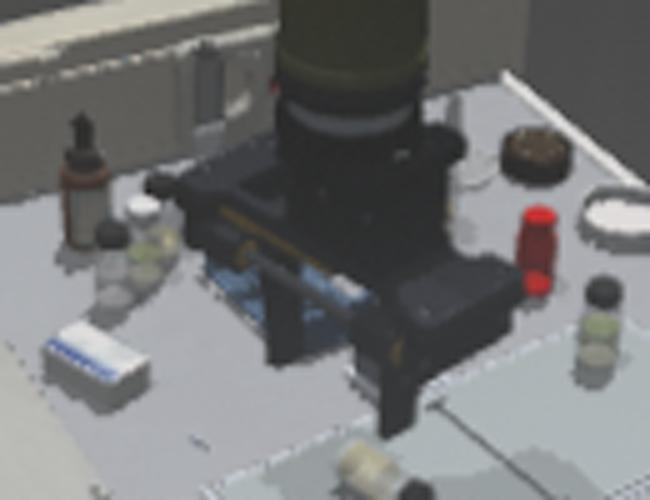

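The body's underside measures about z = 0.175 and the tips about 0.104, at reported TCP z = 0.0986. The body-to-tip distance of about 70 mm matches the description, so the reported z reads about 19 mm too low. I'll confirm by touching the bare mat gently, well clear of the vial.

```bash
python3 -m handwheel '[[6,0,40,0,0,0,-1],[6,0,75,0,0,0,-1],[6,0,85,0,0,0,-1],[6,0,85,0,0,0,-1],[6,0,85,0,0,0,-1]]'; python3 snap.py 7 side scene
python3 -c "
import cv2
a=cv2.imread('pics/side7.png')[160:260,200:320];cv2.imwrite('pics/z1.png',cv2.resize(a,None,fx=6,fy=6,interpolation=2))"
```

```text
time: 7.15
position: [0.4986, 0.0047, 0.015]
tool_rot: [1.901, 2.498, 0.002]
ft_force: [-0.3, -0.0, -0.8]
grip_width: 0.999
7.15 [0.4986 0.0047 0.015 ] 0.9987916784776453 0.014
```

View pics/z1.png

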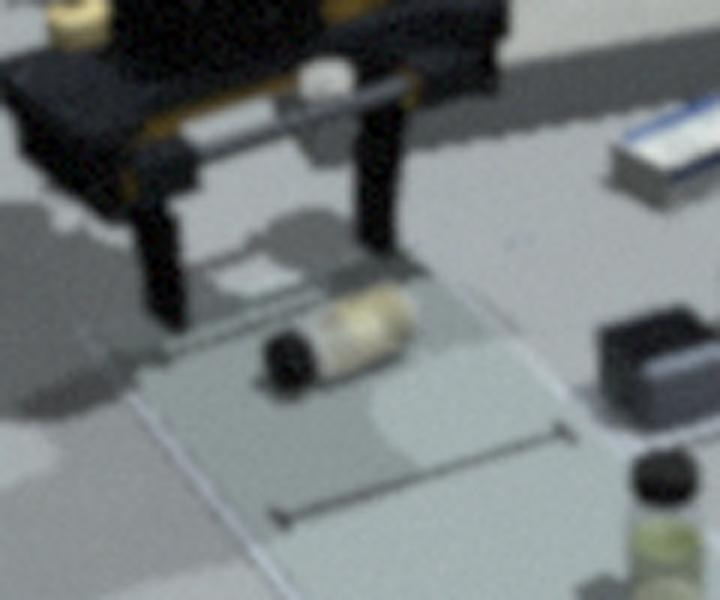

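At reported z = 0.015 there is no contact, although the nominal tips would be below the mat, so the bias is real. Now a gentle touch.

```bash
python3 -m handwheel '[[0,0,6,0,0,0,-1],[0,0,8,0,0,0,-1],[0,0,9,0,0,0,-1],[0,0,10,0,0,0,-1],[0,0,10,0,0,0,-1]]'; python3 -m handwheel '[[0,0,2,0,0,0,-1],[0,0,2,0,0,0,-1]]';python3 -m handwheel '[[0,0,2,0,0,0,-1],[0,0,2,0,0,0,-1]]'
```

```text
time: 7.88
position: [0.4972, 0.0047, 0.0035]
tool_rot: [-1.902, -2.5, 0.0]
ft_force: [-0.5, 0.2, 0.6]
grip_width: 0.999
time: 8.12
position: [0.4971, 0.0046, 0.0014]
tool_rot: [-1.902, -2.5, 0.0]
ft_force: [0.1, 0.1, 1.0]
grip_width: 1.0
time: 8.38
position: [0.4971, 0.0047, -0.0006]
tool_rot: [-1.902, -2.5, 0.0]
ft_force: [0.4, 0.5, -0.4]
grip_width: 0.996
```

```bash
python3 -m handwheel '[[0,0,1,0,0,0,-1],[0,0,1,0,0,0,-1]]';python3 -m handwheel '[[0,0,1,0,0,0,-1],[0,0,1,0,0,0,-1]]';python3 -m handwheel '[[0,0,1,0,0,0,-1],[0,0,1,0,0,0,-1]]'
```

```text
time: 8.62
position: [0.4972, 0.0047, -0.0015]
tool_rot: [1.902, 2.5, -0.0]
ft_force: [-0.7, 0.1, 0.4]
grip_width: 1.0
time: 8.88
position: [0.4973, 0.0047, -0.0016]
tool_rot: [1.902, 2.5, -0.0]
ft_force: [-2.7, -0.7, 7.2]
grip_width: 1.002
time: 9.12
position: [0.4973, 0.0046, -0.0016]
tool_rot: [1.902, 2.5, -0.0]
ft_force: [-6.3, 0.5, 13.5]
grip_width: 1.001
```

Touch confirmed: mat contact comes at reported z = -0.0016, so tip z = reported + 5.6 mm. Next I raise to tips about 24.7 mm above the mat, turn back to the vial's yaw, and half-close.

```bash
python3 -m handwheel '[[0,0,-15,0,0,0,0.5],[0,0,-27,0,0,-0.07,0.5],[0,0,-27,0,0,-0.07,0.5],[0,0,-27,0,0,-0.07,0.5],[0,0,-27,0,0,-0.07,0.5],[0,0,-27,0,0,-0.07,0.5]]'
```

```text
time: 9.88
position: [0.4969, 0.0047, 0.0232]
tool_rot: [-1.814, -2.565, 0.001]
ft_force: [-0.4, -0.7, 0.1]
grip_width: 0.401
```

```bash
python3 -m handwheel '[[0,0,0,0,0,0,0.5],[0,0,0,0,0,0,0.5]]'
```

```text
time: 10.12
position: [0.4972, 0.0047, 0.0235]
tool_rot: [-1.814, -2.565, 0.0]
ft_force: [-0.1, -0.4, -0.3]
grip_width: 0.265
```

```bash
python3 -m handwheel '[[-8,0,0,0,0,0,0.5],[-15,0,0,0,0,0,0.5],[-20,0,0,0,0,0,0.5],[-24,0,0,0,0,0,0.5],[-28,0,0,0,0,0,0.5],[-31,0,0,0,0,0,0.5],[-34,0,0,0,0,0,0.5],[-37,0,0,0,0,0,0.5],[-40,0,0,0,0,0,0.5],[-43,0,0,0,0,0,0.5],[-46,0,0,0,0,0,0.5],[-48,0,0,0,0,0,0.5]]'; python3 snap.py 8 side scene
python3 -c "
import cv2
a=cv2.imread('pics/side8.png')[160:260,200:320];cv2.imwrite('pics/z1.png',cv2.resize(a,None,fx=6,fy=6,interpolation=2))
a=cv2.imread('pics/scene8.png')[170:260,240:370];cv2.imwrite('pics/z2.png',cv2.resize(a,None,fx=6,fy=6,interpolation=2))"
```

```text
time: 11.62
position: [0.5137, -0.0413, 0.0255]
tool_rot: [1.813, 2.564, -0.001]
ft_force: [-4.9, -0.2, 14.1]
grip_width: 0.246
11.625 [ 0.5137 -0.0413  0.0255] 0.24629197456552607 0.014
```

View pics/z1.png

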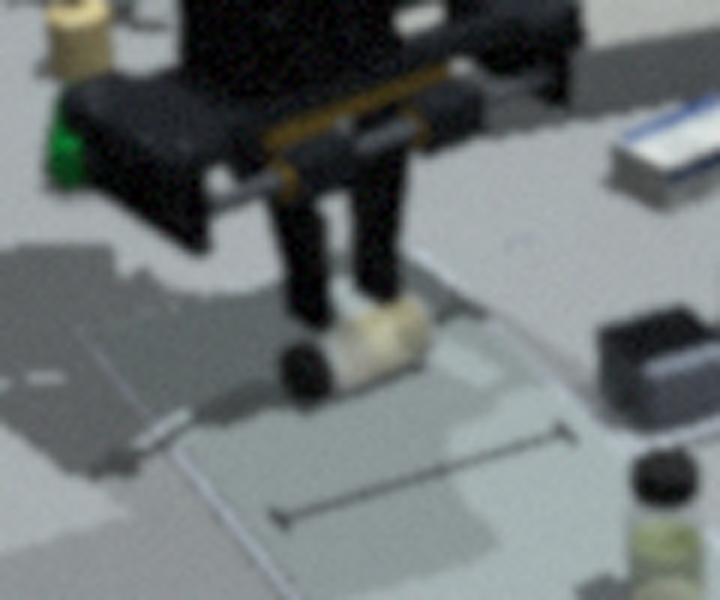

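View pics/z2.png

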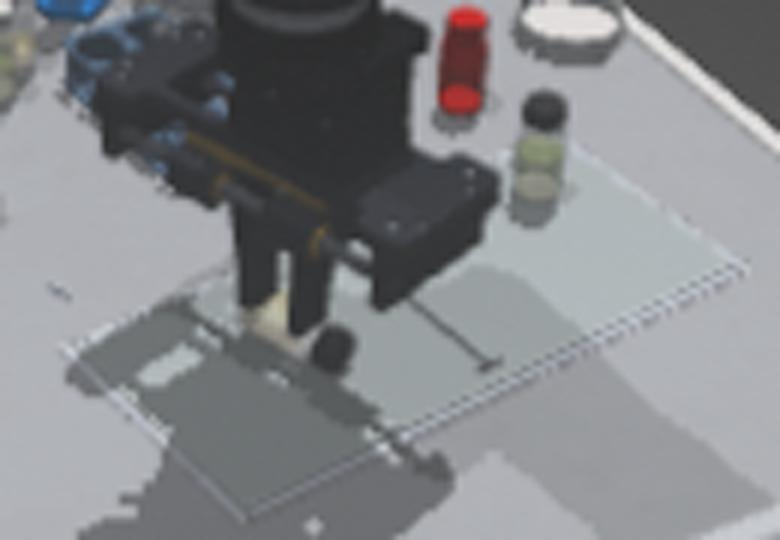

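The vial rolled a little, but the fingers rode up on its top (14 N). I lift off, back away, and re-measure before trying lower.

```bash
python3 -m handwheel '[[0,0,-15,0,0,0,0.5],[0,0,-30,0,0,0,0.5],[15,0,-30,0,0,0,0.5],[30,0,-30,0,0,0,0.5],[40,0,-30,0,0,0,0.5],[40,0,-30,0,0,0,0.5]]'; python3 snap.py 9 side scene wrist
python3 -c "
import cv2
a=cv2.imread('pics/side9.png')[180:260,200:320];cv2.imwrite('pics/z1.png',cv2.resize(a,None,fx=6,fy=6,interpolation=2))
a=cv2.imread('pics/scene9.png')[170:260,240:370];cv2.imwrite('pics/z2.png',cv2.resize(a,None,fx=6,fy=6,interpolation=2))"
```

```text
time: 12.48
position: [0.4992, -0.0015, 0.0532]
tool_rot: [-1.81, -2.567, 0.001]
ft_force: [0.4, 0.2, 0.1]
grip_width: 0.251
12.475 [ 0.4992 -0.0015  0.0532] 0.2507844720729005 0.014
```

View pics/z1.png

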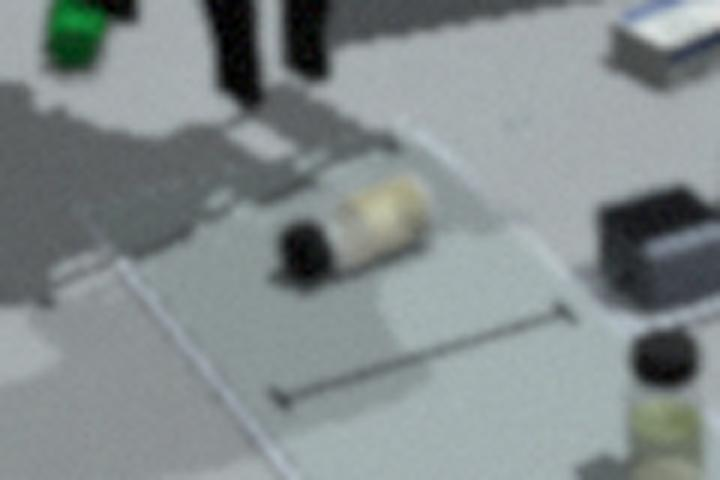

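View pics/z2.png

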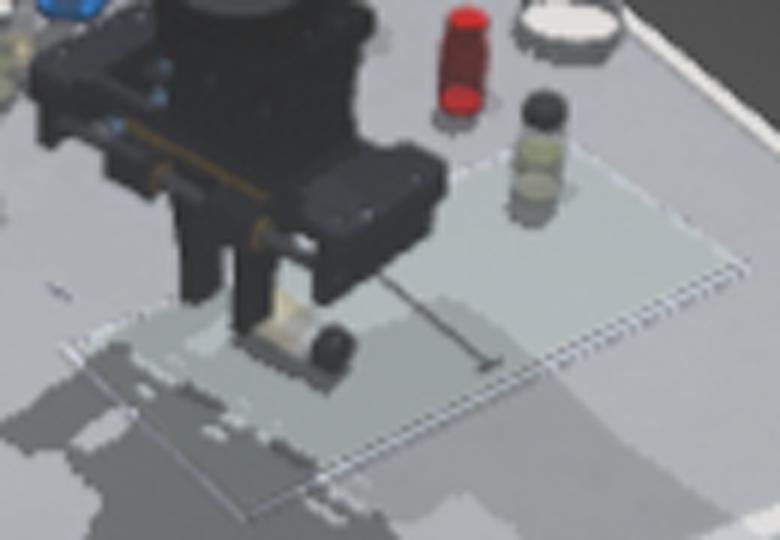

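```bash
python3 - <<'E'
from h import *;from bench import ctrl
np.set_printoptions(precision=4,suppress=True)
S=ctrl.camera_model('side')
f=lambda x,y,z:onz(S,(x/6+200-.4,y/6+180-.4),z)
A,B=f(297,255,.018),f(415,208,.018);print(A,B,(A+B)/2,np.linalg.norm(A-B),np.degrees(np.arctan2((B-A)[1],(B-A)[0])))
A,B=f(282,398,.004),f(568,312,.004);print(A,B,(A+B)/2,np.degrees(np.arctan2((B-A)[1],(B-A)[0])))
E
```

```text
[ 0.4889 -0.058   0.018 ] [ 0.5412 -0.042   0.018 ] [ 0.515 -0.05   0.018] 0.05471862631150841 17.067422627783657
[ 0.4619 -0.128   0.004 ] [ 0.5777 -0.1129  0.004 ] [ 0.5198 -0.1205  0.004 ] 7.446329169421592
```

```bash
python3 -m handwheel '[[0,0,20,0,0,0,0.5],[0,0,37,0,0,0,0.5],[-8,0,37,0,0,0,0.5],[-16,0,37,0,0,0,0.5],[-22,0,37,0,0,0,0.5],[-27,0,37,0,0,0.01,0.5],[-30,0,37,0,0,0.02,0.5],[-33,0,37,0,0,0.02,0.5],[-36,0,37,0,0,0.03,0.5],[-39,0,37,0,0,0.03,0.5],[-42,0,37,0,0,0.04,0.5],[-44,0,37,0,0,0.04,0.5]]'; python3 snap.py 10 side scene
python3 -c "
import cv2
a=cv2.imread('pics/side10.png')[160:260,200:320];cv2.imwrite('pics/z1.png',cv2.resize(a,None,fx=6,fy=6,interpolation=2))
a=cv2.imread('pics/scene10.png')[170:260,240:370];cv2.imwrite('pics/z2.png',cv2.resize(a,None,fx=6,fy=6,interpolation=2))"
```

```text
time: 14.12
position: [0.5146, -0.0446, 0.0166]
tool_rot: [1.865, 2.528, -0.0]
ft_force: [0.2, -0.5, 0.0]
grip_width: 0.248
14.125 [ 0.5146 -0.0446  0.0166] 0.2479442311735384 0.014
```

View pics/z1.png

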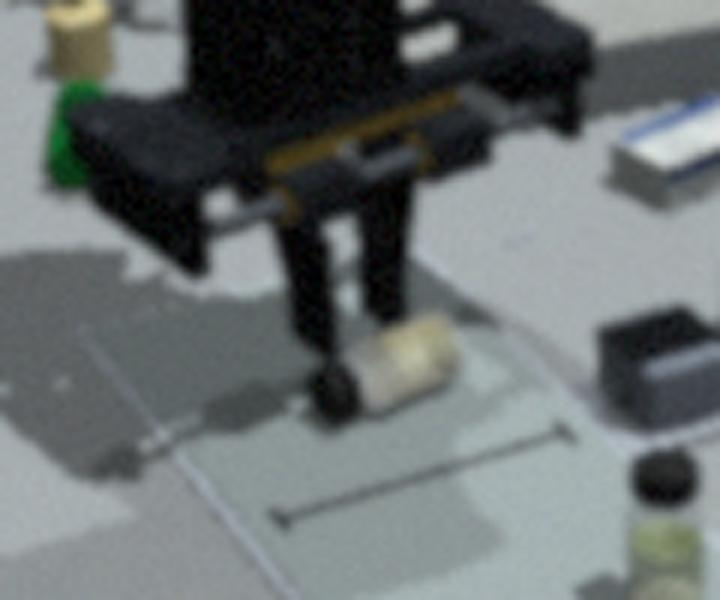

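View pics/z2.png

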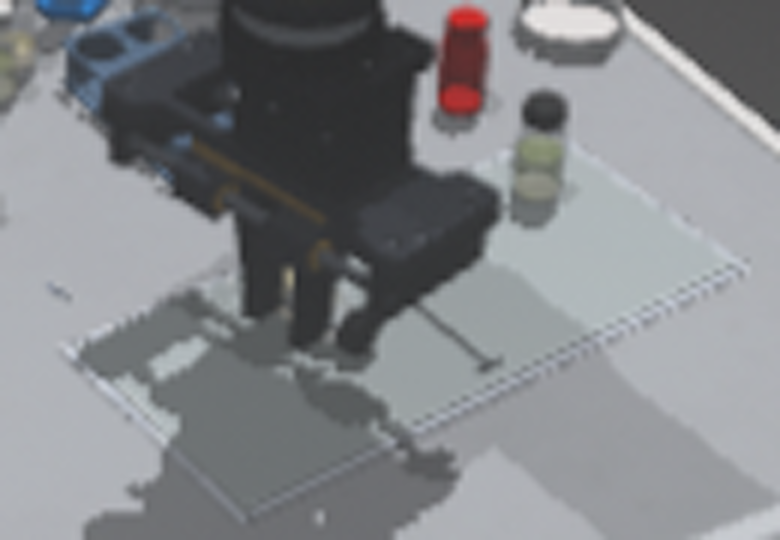

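It rolls cleanly now, with no contact force.

```bash
cat > vs.py <<'E'
import sys
from h import *;from bench import ctrl
np.set_printoptions(precision=4,suppress=True)
S=ctrl.camera_model('side');a=list(map(float,sys.argv[1:]))
f=lambda x,y,z:onz(S,(x/6+200-.4,y/6+160-.4),z)
A,B=f(a[0],a[1],.018),f(a[2],a[3],.018);e=B-A;V=(A+B)/2
L=np.array([.5198,-.1205,.018]);t=np.radians(7.7);d=np.array([np.cos(t),np.sin(t),0]);n=np.array([-d[1],d[0],0])
print(A,B,V,np.linalg.norm(e),np.degrees(np.arctan2(e[1],e[0])),'line frame mm',(V-L)@d*1e3,(V-L)@n*1e3)
p=ctrl.get_state()['position'];print('tcp line mm',(p-L)@d*1e3,(p-L)@n*1e3)
E
python3 vs.py 328 393 445 346
```

```text
[ 0.4961 -0.0747  0.018 ] [ 0.5477 -0.059   0.018 ] [ 0.5219 -0.0668  0.018 ] 0.053935294217537844 16.898718384224384 line frame mm 9.304331844636325 52.91385888158309
tcp line mm 5.063992973540318 75.89669966642805
```

```bash
python3 -m handwheel '[[-3,0,0,0,0,0.01,0.5],[-6,0,0,0,0,0.02,0.5],[-9,0,0,0,0,0.03,0.5],[-12,0,0,0,0,0.045,0.5],[-15,0,0,0,0,0.06,0.5],[-18,0,0,0,0,0.075,0.5],[-21,0,0,0,0,0.09,0.5],[-24,0,0,0,0,0.1,0.5],[-27,-1,0,0,0,0.11,0.5],[-30,-1,0,0,0,0.12,0.5],[-33,-1,0,0,0,0.13,0.5],[-34,-1,0,0,0,0.13,0.5]]'; python3 snap.py 11 side
python3 -c "
import cv2
a=cv2.imread('pics/side11.png')[160:260,200:320];cv2.imwrite('pics/z1.png',cv2.resize(a,None,fx=6,fy=6,interpolation=2))"
```

```text
time: 15.72
position: [0.5237, -0.0774, 0.0166]
tool_rot: [2.025, 2.401, -0.0]
ft_force: [1.5, 0.7, -0.8]
grip_width: 0.246
15.725 [ 0.5237 -0.0774  0.0166] 0.2456825389424575 0.014
```

View pics/z1.png

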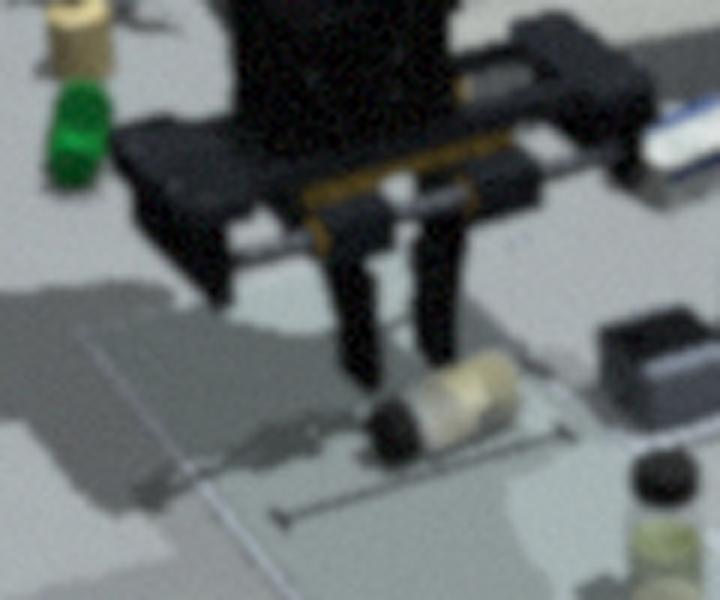

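```bash
python3 vs.py 388 432 508 383
```

```text
[ 0.5089 -0.1087  0.018 ] [ 0.5613 -0.0931  0.018 ] [ 0.5351 -0.1009  0.018 ] 0.054604822200218346 16.523434703116052 line frame mm 17.771664335552465 17.372548826351487
tcp line mm 9.680183121712012 42.16806490408799
```

The vial only rolls and does not yaw under a one-sided push: it is still about 9° askew, 17 mm short of the line, and at +18 mm along it. Next I'll lift, turn the tool a quarter turn, and bring the pads gently together across it, centred on the line. That rolls the vial onto the line and squares it, with no lifting.

```bash
python3 -m handwheel '[[3,0,-20,0,0,0,0.5],[6,0,-60,0,0,0,0.5],[0,20,-110,0,0,-0.17,-1],[-10,40,-150,0,0,-0.34,-1],[-20,60,-180,0,0,-0.51,-1],[-30,80,-180,0,0,-0.68,-1],[-40,80,-180,0,0,-0.85,-1],[-44,80,-180,0,0,-1.02,-1],[-44,80,-180,0,0,-1.19,-1],[-44,80,-180,0,0,-1.36,-1],[-44,80,-180,0,0,-1.54,-1],[-44,80,-180,0,0,-1.54,-1]]'; python3 -m handwheel '[[0,0,0,0,0,0,-1],[0,0,0,0,0,0,-1],[0,0,0,0,0,0,-1]]';python3 - <<'E'
from bench import ctrl
import cv2,pickle
print(ctrl.get_state()['joint_positions'].round(2))
m=ctrl.camera_model('wrist');print(m['xyz'],m['orientation'])
cv2.imwrite('pics/w12.png',cv2.cvtColor(ctrl.get_image('wrist'),cv2.COLOR_RGB2BGR));pickle.dump(m,open('m12.pkl','wb'))
E
```

```text
time: 17.27
position: [0.6098, -0.1069, 0.1964]
tool_rot: [0.216, -3.134, -0.0]
ft_force: [0.1, 0.4, 0.1]
grip_width: 1.0
time: 17.65
position: [0.6099, -0.1069, 0.1966]
tool_rot: [-0.217, 3.134, -0.0]
ft_force: [1.0, -0.3, 0.2]
grip_width: 0.997
[ 0.3   0.27 -0.2   1.56  0.06  1.32  1.8 ]
[ 0.53677685 -0.11737685  0.36520121] [-0.20162703 -0.23278164  1.69780942]
```

View pics/w12.png

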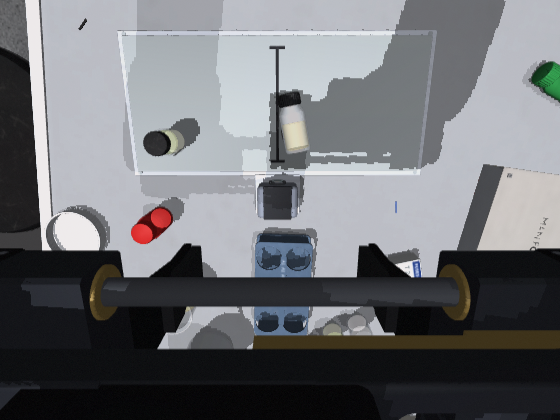

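Clear view: the line runs from (277,47) to (277,160), the vial from its cap at (289,97) to its bottom at (298,150), and the standing vial stands at (163,142), untouched.

```bash
python3 -c "
import cv2
a=cv2.imread('pics/w12.png')[30:180,220:350];cv2.imwrite('pics/z1.png',cv2.resize(a,None,fx=4,fy=4,interpolation=2))"
```

```text
(no output)
```

View pics/z1.png

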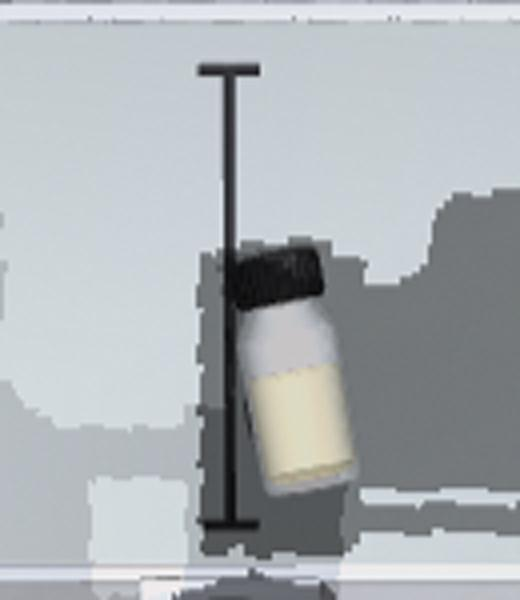

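```bash
python3 - <<'E'
from h import *;import pickle
from bench import ctrl
np.set_printoptions(precision=4,suppress=True)
m=pickle.load(open('m12.pkl','rb'))
f=lambda x,y,z:onz(m,(x/4+220-.4,y/4+30-.4),z)
A,B=f(230,70,.004),f(230,524,.004);L=(A+B)/2;d=(B-A)/np.linalg.norm(B-A);n=np.array([-d[1],d[0],0])
print(A,B,L,np.linalg.norm(B-A),np.degrees(np.arctan2(d[1],d[0])))
C,D=f(274,255,.019),f(312,485,.019);V=(C+D)/2;e=D-C
print(C,D,V,np.linalg.norm(e),np.degrees(np.arctan2(e[1],e[0])),(V-L)@d*1e3,(V-L)@n*1e3)
s=ctrl.get_state();p=s['position'];r=R.from_rotvec(s['tool_rot']).as_matrix();print(r[:,0],r[:,1],'tcp',p,(p-L)@d*1e3,(p-L)@n*1e3)
T=L+d*((V-L)@d);print('target shift tool',(r.T@(T-p))*1e3)
E
```

```text
[ 0.4602 -0.1304  0.004 ] [ 0.576  -0.1144  0.004 ] [ 0.5181 -0.1224  0.004 ] 0.11689185691185668 7.834534383971169
[ 0.5046 -0.1127  0.019 ] [ 0.5609 -0.094   0.019 ] [ 0.5328 -0.1034  0.019 ] 0.05935279403314443 18.337983008761277 17.13065789482789 16.85740525287151
[-0.9904 -0.1383 -0.0001] [-0.1383  0.9904 -0.    ] tcp [ 0.61   -0.1069  0.1966] 93.13781403822452 2.876160358851299
target shift tool [ 76.0324  -2.7179 192.6029]
```

```bash
python3 -m handwheel '[[40,-2,0,0,0,0,-1],[76,-3,0,0,0,0,-1],[76,-3,50,0,0,0,-1],[76,-3,100,0,0,0,-1],[76,-3,140,0,0,0,-1],[76,-3,150,0,0,0,-1],[76,-3,150,0,0,0,-1]]'; python3 snap.py 13 side scene
python3 -c "
import cv2
a=cv2.imread('pics/side13.png')[130:260,200:330];cv2.imwrite('pics/z1.png',cv2.resize(a,None,fx=4.5,fy=4.5,interpolation=2))"
```

```text
time: 18.58
position: [0.5354, -0.1205, 0.047]
tool_rot: [-0.218, 3.134, -0.0]
ft_force: [0.1, 0.4, 0.7]
grip_width: 1.001
18.575 [ 0.5354 -0.1205  0.047 ] 1.0006157738874366 0.014
```

View pics/z1.png

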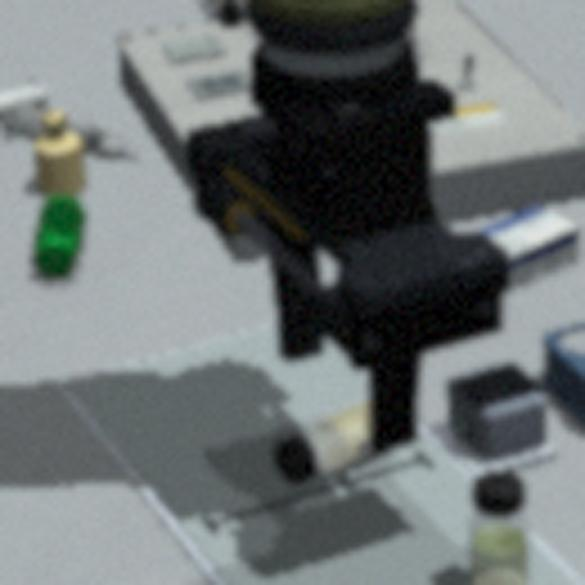

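The open fingers straddle the vial with a clear gap. Lowering so that the pads cover the axis height, then closing lightly.

```bash
python3 -m handwheel '[[0,0,20,0,0,0,-1],[0,0,35,0,0,0,-1],[0,0,37,0,0,0,-1],[0,0,37,0,0,0,-1]]' 3; python3 -m handwheel '[[0,0,0,0,0,0,-0.5],[0,0,0,0,0,0,-0.3],[0,0,0,0,0,0,-0.2],[0,0,0,0,0,0,-0.1],[0,0,0,0,0,0,0],[0,0,0,0,0,0,0.1],[0,0,0,0,0,0,0.2],[0,0,0,0,0,0,0.25],[0,0,0,0,0,0,0.3],[0,0,0,0,0,0,0.33],[0,0,0,0,0,0,0.33],[0,0,0,0,0,0,0.33]]' 3; python3 snap.py 14 side scene
python3 -c "
import cv2
a=cv2.imread('pics/side14.png')[130:260,200:330];cv2.imwrite('pics/z1.png',cv2.resize(a,None,fx=4.5,fy=4.5,interpolation=2))"
```

```text
time: 19.18
position: [0.5355, -0.1206, 0.0101]
tool_rot: [-0.218, 3.133, -0.0]
ft_force: [0.3, 0.4, -1.1]
grip_width: 0.998
time: 20.68
position: [0.5351, -0.1205, 0.0096]
tool_rot: [-0.219, 3.134, -0.0]
ft_force: [0.4, 0.6, 0.7]
grip_width: 0.338
20.675 [ 0.5351 -0.1205  0.0096] 0.3378415325417933 0.014
```

View pics/z1.png

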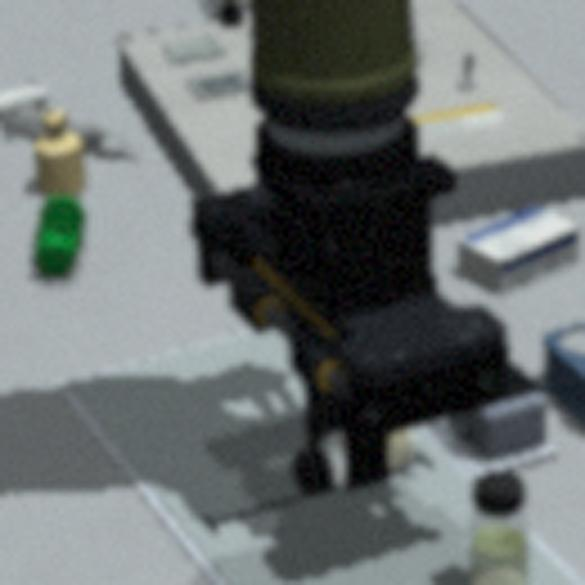

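Opening is 29.4 mm. A brief light touch squares it, then I open slowly and lift away.

```bash
python3 -m handwheel '[[0,0,0,0,0,0,0.35],[0,0,0,0,0,0,0.36],[0,0,0,0,0,0,0.37],[0,0,0,0,0,0,0.37]]' 3; python3 -m handwheel '[[0,0,0,0,0,0,0.34],[0,0,0,0,0,0,0.32],[0,0,0,0,0,0,0.29],[0,0,0,0,0,0,0.25],[0,0,0,0,0,0,0.1],[0,0,0,0,0,0,-0.2],[0,0,0,0,0,0,-0.5],[0,0,0,0,0,0,-0.8],[0,0,0,0,0,0,-1],[0,0,0,0,0,0,-1],[0,0,0,0,0,0,-1],[0,0,0,0,0,0,-1]]' 3
python3 -m handwheel '[[0,0,-30,0,0,0,-1],[0,0,-70,0,0,0,-1],[0,0,-120,0,0,0,-1],[-40,0,-170,0,0,0,-1],[-75,0,-185,0,0,0,-1],[-75,0,-185,0,0,0,-1],[-75,0,-185,0,0,0,-1],[-75,0,-185,0,0,0,-1]]'
python3 - <<'E'
from bench import ctrl
import cv2,pickle
m=ctrl.camera_model('wrist')
im=cv2.cvtColor(ctrl.get_image('wrist'),cv2.COLOR_RGB2BGR);cv2.imwrite('pics/w15.png',im);pickle.dump(m,open('m15.pkl','wb'))
cv2.imwrite('pics/w15c.png',cv2.resize(im[30:180,220:350],None,fx=4,fy=4,interpolation=2))
E
python3 snap.py 15 side scene
```

```text
time: 21.28
position: [0.5351, -0.1205, 0.0096]
tool_rot: [-0.219, 3.134, -0.0]
ft_force: [0.2, 0.7, -0.2]
grip_width: 0.311
time: 22.78
position: [0.5351, -0.1205, 0.0096]
tool_rot: [-0.219, 3.134, -0.0]
ft_force: [-0.5, -0.3, 0.4]
grip_width: 0.994
time: 23.78
position: [0.6078, -0.1105, 0.1934]
tool_rot: [0.217, -3.132, -0.0]
ft_force: [-0.4, 0.9, -0.4]
grip_width: 0.996
23.825 [ 0.6081 -0.1105  0.1937] 0.9978358675067371 0.014
```

View pics/w15.png

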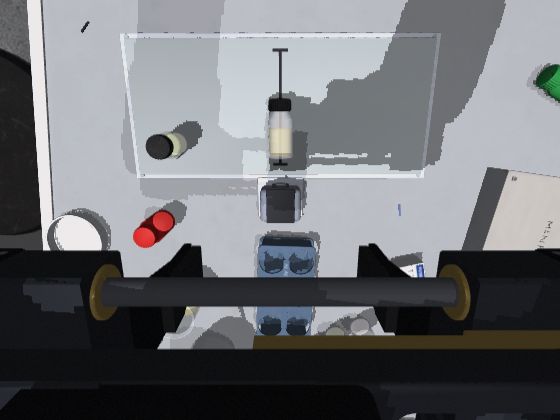

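View pics/w15c.png

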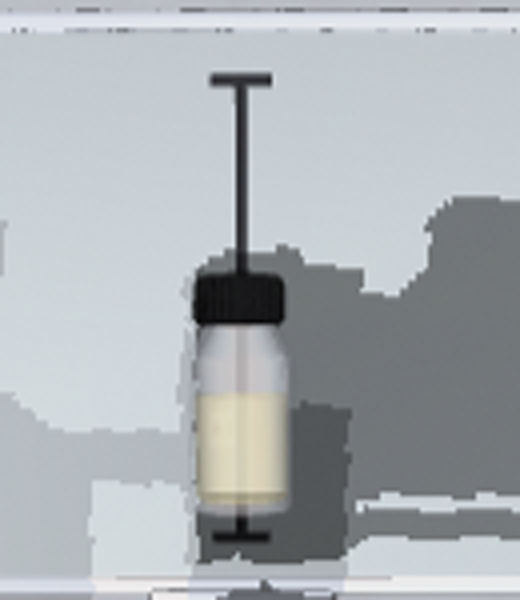

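The vial lies on the line, its axis over it, clear of the reader. Checking the numbers.

```bash
python3 - <<'E'
from h import *;import pickle
m=pickle.load(open('m15.pkl','rb'))
f=lambda x,y,z:onz(m,(x/4+220-.4,y/4+30-.4),z)
A,B=f(241,80,.004),f(241,537,.004);L=(A+B)/2;d=(B-A)/np.linalg.norm(B-A);n=np.array([-d[1],d[0],0])
C,D=f(239,278,.019),f(242,508,.019);V=(C+D)/2;e=D-C
print(np.linalg.norm(e),(V-L)@d*1e3,(V-L)@n*1e3,np.degrees(np.arctan2(e@n,e@d)))
S=f((160-220)*4,(146-30)*4,.064);print('standing top',S)
E
python3 -c "
import cv2,numpy as np
a=[cv2.resize(cv2.imread('pics/side%d.png'%k)[140:290,190:430],(400,250)) for k in(0,15)]
cv2.imwrite('pics/z1.png',np.hstack(a))"
```

```text
0.05843249895693504 19.911184700193232 -0.15224457340748437 0.7678220879938354
standing top [ 0.56812422 -0.2283229   0.064     ]
```

View pics/z1.png

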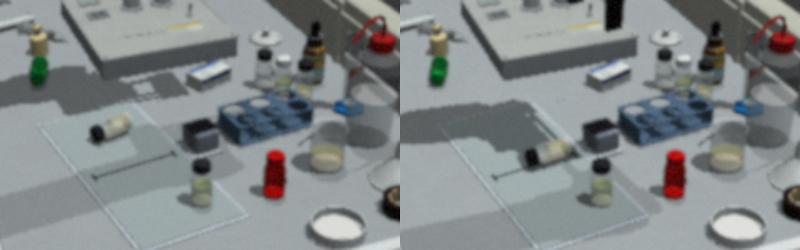

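All within limits: +20 mm along the line, -0.2 mm across it, 0.8° askew. The standing vial, weight and cap show no change. Handing in.

```bash
python3 -c "
from bench import ctrl
print(ctrl.close_job())"
```

```text
the job is handed in; nothing more can be done
None
```

The vial is on the line and the job is handed in. The last wrist picture puts its middle 20 mm along from the line's middle (limit 33), 0.2 mm across it (limit 7) and 0.8° askew (limit 9). The standing vial, weight and loose cap look unmoved and the gripper was well clear. The clock read about 24 s of the 72 s allowed.

**How it went:**
- **Rolling:** I pushed the vial's upper half with both fingertips for about 65 mm, roughly 270° of roll.
- **Finishing:** pushing could roll the vial but not turn it square, so the last 17 mm were done differently. I set the open jaws across the vial, centred on the line, and closed them lightly at 3 N with no lift. One pad rolled it onto the line and the pads squared it.

**What failed or disagreed:**
- **Tip height:** the reported tool height did not match the real fingertips. They were about 20 mm higher than the state and `ctrl.tip_reach` imply, and touching the mat confirmed it. Because of this, the first pass went over the vial without touching it.
- **Riding up:** the second pass ran too high and rode up on the vial with about 14 N before I lifted off and went lower.
- **Open question on the foot-push rule:** by the camera-measured gripper, the grasp point stayed about 30 mm or more above the mat. By the reported pose taken literally, it would have been about 18 mm on the later pushes and 11 mm on the final close, below the 24 mm limit. I went by the cameras and the mat touch. I could not check the judge's own value, nor measure the roll angle or the contact force on the vial directly.

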